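# Fit a spark-plug cap and tug-test its clip

### The arm

A 6-joint arm with a two-finger parallel gripper is mounted at the origin on the work surface. World frame = base frame: x ahead of the robot, y to its left, z up, the work surface at z = 0. Lengths are in m, angles in rad, forces in N, time in s.
With the tool pointing down it reaches from about 0.4 to 0.825 m from the base axis. Payload 7 kg.
Tool frame: the origin (TCP) lies midway between the tips of the shut fingers; the grasp point (between the pads) lies 19 mm behind it; z points along the fingers, y is the line along which they close (so a half turn about z gives the same grasp; the last joint's range is limited). The gripper opens to 88 mm and grips with 3 to 60 N. Pads are 19 mm wide; open, the fingers measure 130 mm over their backs; the gripper's body (78 mm by 193 mm) begins 47 mm behind the grasp point.
Start: joints at [1.559, 0.359, 0.012, 0, -1.224, -0.288], TCP at [0.199, 0.645, 0.227] pointing down, gripper open.
Joint ranges: [-3.07, 3.07], [-1.43, 2.12], [-1.02, 1.25], [-3.03, 1.67], [-3.05, -0], [-3.03, 3.03]. Speed limits (rad/s): [2.39, 2.39, 3.01, 3.14, 3.14, 3.14].

### API

Orientations are given as [roll, pitch, yaw] about the fixed x, y, z axes, in that order (R = Rz(yaw) Ry(pitch) Rx(roll)).
In Python, from station import arm, grab_frame, camera_params, spot_in gives the robot as it stands.
- The arm moves only by the shell command python3 -m jog 'ROWS' [FORCE]. ROWS is JSON, a list that holds one entry, the list of rows, each a list of 7 numbers: the shift along the tool's x, y, z in mm, then the turn, a rotation vector about the tool's x, y, z in rad, then the finger opening in mm, from 0 to 87.6. In form: [[[x, y, z, wx, wy, wz, fingers], ...]]. A call has 1 to 20 rows; each row is the pose to reach, as a shift and turn from the pose commanded when the call began, along the tool's axes at that moment; what a row does not reach only later rows make up. A row lasts 1/8 s, in which the tool goes at most 62.5 mm and 10.7 degrees, less where a joint would pass 70% of its speed; a pose out of reach is approached as far as the arm can. A call with a gripper value outside its range is refused whole. The fingers move at their own pace and stop on an object; FORCE is the grip in N (left out, the last holds). Time passes only in rows, so rows that repeat a pose let the fingers close. It gives the time, the measured TCP pose, the force, the opening and the grip force at its end, in the units of the state.
- arm.get_state(): the state, without advancing time (a new reading comes with each control period).
- grab_frame(name): name is "scene" or "top" or "wrist"; returns (picture, depth): 384x512x3 uint8, blue, green, red; 384x512 float32, m along the optical axis (not along the pixel's ray), 0 where there is no reading.
- camera_params(name): a dict with "mtx" (3x3 intrinsics, pixels), "k1" (the pictures are not rectified: a ray, as slopes to the right and down, at radius r is drawn at 1 + k1 r^2 times it, then the intrinsics apply), "R" (3x3) and "t" (3): a world point X has camera coordinates R X + t. Camera axes: x right, y down, z forward; pixel columns grow to the right and rows downward; lengths in m; the calibration is good to about 2 mm. A picture is of the moment at which its call begins: read the wrist's pose just before it. camera_params takes no time and is no camera call; for the wrist camera it gives the pose at the moment of the call.
- arm.job_done(): hands the job in; it is judged then, once.
Trained networks look in the newest picture that a camera, given by its name, has taken for a name from the list of things; names that differ only in an ending like _2 or _b are one class to them, and where a whole thing is asked for, a point or a joint stands for the part that bears it (a point fixed in the world has none). Each returns a list of dicts, best first, with "confidence" (0 to 1); they miss things now and then, are a little off and sometimes report something else, mostly with a low value. They report only what shows in the picture. A call takes as long as a camera call. They do not tell look-alikes from the thing itself.
- spot_in(query, camera): "uv" ([column, row] in pixels, amid what is visible of it).
The state is a dict: "t": time; "q": joint angles; "qd": joint speeds; "joint_efforts": joint torques, N m; "eef_pos": TCP position; "ee_rot": TCP orientation; "force": force on the tool from outside, world axes, zero at the start; "moment": the same for the moment, N m; "width": finger opening in m; "gripper_force": force on a finger pad.
Only numpy, scipy, OpenCV 4.12 (cv2) and the standard library are available. Lean on these libraries where they do the work, as an engineer would, in place of code of your own. Each camera call takes 0.05 s, during which the arm holds its last target. There are 200 camera calls.

### The job

Take the black spark-plug cap that stands on the ledge and push it straight down onto the spark plug of the finned engine cylinder, past the click, until it is fully home, never loading the plug with more than 35 N. Keep hold of it and pull straight up with a steady 12 N for about a second to prove that the clip retains it, never pulling harder than 18 N once it has clicked on. Then ease it back down and let go, leaving the cap fully home on the plug and the other small things on the ledge where they were.

Things in the scene. Friction and masses are not known exactly. Their poses are not given: they have to be found in the camera images.
- cap: loose straight spark-plug cap, black plastic barrel, rubber boot, no lead, standing upright mouth down; about 55 g. Origin at the centre of the mouth (underside), z up its axis. Barrel 20 mm wide from 9 to 44 mm up, boot rim 24 mm below, nipple 12 mm from 45 to 54 mm. Bore 12.8 mm, flared to 17 mm at the mouth; a step 19 mm up lands on the porcelain when home; a spring clip is just above it.
- cap_top (a point): top of the cap's nipple, on its axis, 54 mm above the mouth. Pushing the cap on: resistance starts with the mouth 9 to 12 mm below porcelain_top (it differs from plug to plug), rises within 3 mm to 6-13 N and drops with a click; the cap then runs free until its step lands, mouth 19 mm below porcelain_top, where the force climbs steeply.
- engine: finned aluminium and iron cylinder with its head, upright on the ledge, fixed; 104 x 96 mm in plan (x, y), 111 mm high; origin at the centre of its underside, z up. An inlet stub reaches 60 mm from the axis at +y and a flat exhaust flange 52 mm at -y, both below 65 mm. Stud nuts on the head, 45 mm from the axis, reach 118 mm.
- plug: spark plug upright at the centre of the head, fixed; origin on its axis at its seat, 111 mm above the ledge. Steel hexagon 24 mm wide up to 14 mm above the origin, collar 18 mm to 17 mm, white porcelain 11 mm wide to its flat top at 39.5 mm, out of which stands the steel terminal, a 3.2 mm stud with a tapered nut 7 mm wide; its tip is 11 to 13.5 mm above the porcelain, differing between plugs.
- porcelain_top (a point): centre of the porcelain's top rim, on the plug's axis, 150.5 mm above the ledge; z up. Home, the cap's mouth is 19 mm below it. Clicked on, the cap has free play upward, anywhere from 1.5 to 4 mm as the terminal's height differs; then the clip takes the pull stiffly (under 0.5 mm more at 12 N) and lets go at some 20 to 28 N, when the cap jumps off.
- spacer: bystander: aluminium axle spacer, a tube 28 mm across and 36 mm high standing on end; origin at the centre of its underside
- funnel: bystander: red plastic funnel standing mouth down, 76 mm across (a hanging tab reaches 53 mm from the axis), 95 mm high; origin at the centre of its underside
- mirror_mount: bystander: black plastic mirror mount, round flange 42 mm across with a square clamp head on a neck and a stub to one side, 51 mm high; origin at the centre of its underside
- kick_spring: bystander: chrome kickstand spring lying along its x, 100 mm long with its hooks, 13 mm thick; origin under its middle
- bulb_a: bystander: clear indicator bulb with a brass base lying on its side, glass 25 mm across, 43 mm long; origin on the ledge under the glass
- bulb_b: bystander: a second bulb like bulb_a, further back. (A fixed grey steel parts cabinet, 135 mm high, stands behind the engine, its upper tray and handle reaching forward to x = 0.72 m at most, 110 mm high.)
- screwdriver: bystander: screwdriver with a yellow handle, 190 mm long, lying at the back; origin under its middle
Not all that is in view belongs to the job. There is more than one size of the engine; the one meant has the size given above.

How it is judged:
By the outcome, as a careful person would: the job done as asked, in the order asked, and still so for the second after the job is handed in, with the robot touching nothing.
It also fails if it takes over 51 s, if anything falls off the work surface, if the arm or the gripper's body presses on something with over 40 N, if the wrist force passes 120 N, or if a joint passes its speed limit or range.

## Working session

There is one attempt and no reset: what is moved stays moved. The work goes in short steps, Python scripts to look and compute and a shell command to move; the robot and the scene stay as the last step left them, time stands still between calls to the robot, and variables do not carry over. Pictures are saved under pics/ and viewed, at most 10 in all, crops included, and the job is handed in when it is done.

```bash
mkdir -p pics; ls; cat > h.py <<'E'
import numpy as np, cv2, json
from station import arm, grab_frame, camera_params, spot_in
from scipy.spatial.transform import Rotation as Ro
def ray(c,uv):
    m=c["mtx"]=np.array(c["mtx"]); k=c["k1"]
    d=np.array([(uv[0]-m[0,2])/m[0,0],(uv[1]-m[1,2])/m[1,1]]); s=d.copy()
    for _ in range(20): s=d/(1+k*(s@s))
    return np.array([s[0],s[1],1.])
def world(c,uv,z):  # z depth
    return np.array(c["R"]).T@(ray(c,uv)*z-np.array(c["t"]))
def onplane(c,uv,h):
    R=np.array(c["R"]);o=-R.T@np.array(c["t"]);d=R.T@ray(c,uv)
    return o+d*(h-o[2])/d[2]
E
python3 - <<'E'
from h import *
s=arm.get_state();print(s)
for n in ("scene","top"):
    p,d=grab_frame(n);cv2.imwrite(f"pics/{n}0.png",cv2.resize(p,(800,600)));c=camera_params(n)
    np.savez(f"{n}0.npz",p=p,d=d)
    for q in ("cap","engine","plug","porcelain_top","mirror_mount","spacer","funnel"):
        for r in spot_in(q,n)[:3]:
            u=r["uv"];z=d[int(u[1]),int(u[0])]
            print(n,q,np.round(u),round(r["confidence"],2),np.round(world(c,u,z),3))
E
```

```text
pics
{'t': 0.0, 'q': array([ 1.55910118e+00,  3.59376788e-01,  1.10839384e-02, -3.57079473e-04,
       -1.22406442e+00, -2.88099360e-01]), 'qd': array([-8.11168456e-06, -7.21931580e-04, -2.67825872e-03, -1.34385216e-04,
       -4.20291268e-05,  1.59911369e-03]), 'joint_efforts': array([-2.77938725e-04, -5.82710409e+01,  2.93062234e+01,  6.99726954e+00,
        6.94929447e-03, -1.57199293e-04]), 'eef_pos': array([0.19922333, 0.64444189, 0.22563886]), 'ee_rot': array([ 3.14000066e+00, -1.21710669e-04, -2.99916021e-01]), 'force': array([ 0.42197893, -0.80469346, -0.07424617]), 'moment': array([ 0.01638556, -0.01386411,  0.00910653]), 'gripper_force': 0.0, 'width': 0.087388167805153}
scene engine [321. 118.] 0.79 [0.59  0.209 0.133]
scene engine [296. 178.] 0.7 [0.624 0.043 0.108]
scene engine [267. 364.] 0.7 [ 0.776 -0.3    0.027]
scene plug [229. 106.] 0.74 [0.42  0.088 0.177]
scene plug [325.  88.] 0.71 [0.569 0.256 0.179]
scene plug [298. 161.] 0.46 [0.61  0.072 0.129]
scene porcelain_top [327.  93.] 0.78 [0.575 0.257 0.167]
scene porcelain_top [227. 107.] 0.56 [0.416 0.085 0.174]
sc
[... 172 characters left out ...]
funnel [124. 303.] 0.6 [ 0.481 -0.36   0.044]
scene funnel [268. 364.] 0.32 [ 0.778 -0.297  0.023]
top cap [331. 246.] 0.45 [ 0.473 -0.227  0.044]
top engine [191. 185.] 0.96 [0.606 0.069 0.124]
top engine [100. 203.] 0.85 [0.572 0.247 0.149]
top engine [180. 278.] 0.6 [0.423 0.088 0.156]
top plug [ 89. 208.] 0.69 [0.563 0.257 0.183]
top plug [178. 286.] 0.68 [0.413 0.087 0.182]
top plug [272. 250.] 0.5 [ 0.466 -0.098  0.051]
top porcelain_top [188. 183.] 0.69 [0.608 0.071 0.154]
top porcelain_top [ 89. 205.] 0.6 [0.568 0.257 0.179]
top mirror_mount [272. 251.] 0.83 [ 0.464 -0.097  0.052]
top mirror_mount [187. 184.] 0.29 [0.607 0.073 0.147]
top funnel [385. 247.] 0.91 [ 0.469 -0.345  0.043]
```

View pics/scene0.png

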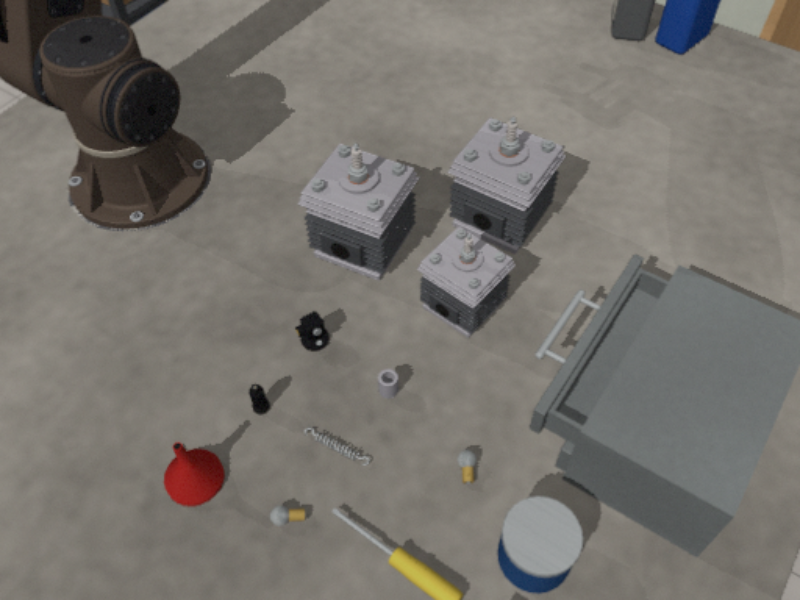

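View pics/top0.png

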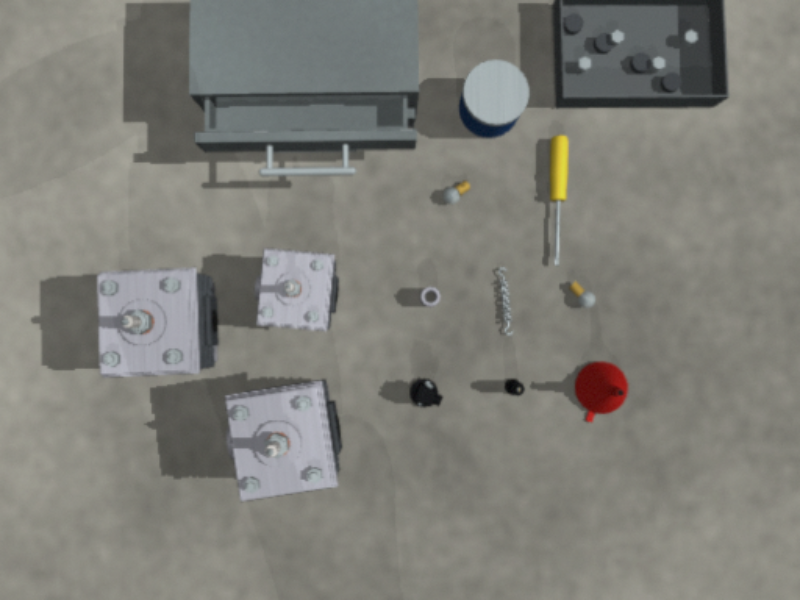

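The pictures show three engines, in top-view (800 px) pixels: A (150,322), B (280,440) and small C (295,290). The cap is the lone black piece at (514,387), and the black part at (425,392) is the mirror mount. I'll measure the head heights and plan sizes.

```bash
python3 - <<'E'
from h import *
z=np.load("top0.npz");d=z["d"];p=z["p"];c=camera_params("top")
H,W=d.shape
P=np.array([[world(c,(u,v),d[v,u]) for u in range(W)] for v in range(H)]);np.save("P.npy",P)
for n,(a,b,e,f) in dict(A=(55,132,160,255),B=(138,225,238,325),C=(158,215,155,215)).items():
    Q=P[e:f,a:b].reshape(-1,3);Q=Q[(Q[:,2]>.05)]
    h,ed=np.histogram(Q[:,2],bins=np.arange(.05,.2,.004));k=h.argmax();
    T=Q[abs(Q[:,2]-ed[k]-.002)<.006]
    r=cv2.minAreaRect(T[:,:2].astype(np.float32)*1000)
    print(n,"head z",np.median(T[:,2]),"rect",r,"max z",Q[:,2].max())
    print('  tips',Q[Q[:,2]>Q[:,2].max()-.012].mean(0))
Q=P[236:260,318:340].reshape(-1,3);Q=Q[Q[:,2]>.03];print("cap",len(Q),Q.mean(0),Q[:,2].max(),Q[Q[:,2]>.047].mean(0))
print("floor",np.median(P[330:,300:,2]))
crop=np.hstack([cv2.resize(x,(400,400),interpolation=cv2.INTER_CUBIC) for x in (p[225:270,307:352],p[150:220,150:220])])
cv2.imwrite("pics/crop.png",crop)
E
```

```text
A head z 0.14397909524028396 rect ((566.7373046875, 264.3365783691406), (128.45733642578125, 118.66053771972656), 1.7250308990478516) max z 1.0572107720717518
  tips [ 0.55124003 -0.05098121  1.05721077]
B head z 0.14402936024556506 rect ((411.6012268066406, 93.99076080322266), (130.19395446777344, 116.97431182861328), 8.313796997070312) max z 1.0572107720717518
  tips [ 0.55124003 -0.05098121  1.05721077]
C head z 0.10854243244768748 rect ((608.9661254882812, 77.58590698242188), (90.4203109741211, 98.84921264648438), 83.79692077636719) max z 1.0572107720717518
  tips [ 0.55124003 -0.05098121  1.05721077]
cap 75 [ 0.47186265 -0.21772279  0.08849698] 1.0572107720717518 [ 0.47376225 -0.21266843  0.12588299]
floor 0.000684504974807173
```

View pics/crop.png

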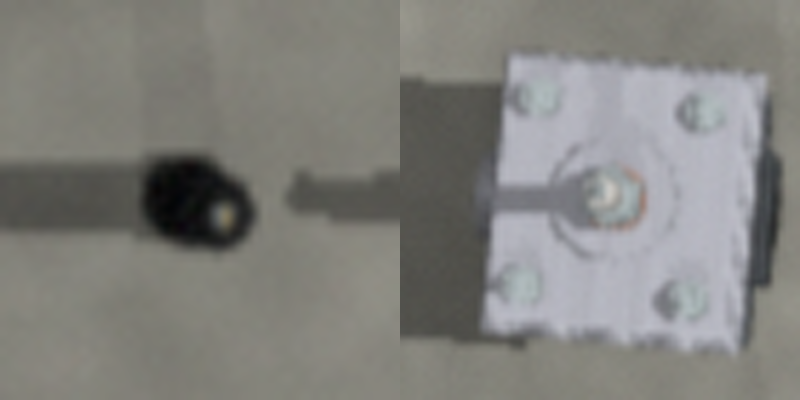

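C is the right engine: its plan is about 99x90 mm and its head is at 109 mm, while A and B are about 129x118 mm and 144 mm high. The crop shows the cap upright with its nipple at top px (332,249). The only dark look-alike is the mirror mount at (272,251), plus the distant tray items. Next I'll work out the first move.

```bash
cat >> h.py <<'E'
def shift(pos,yaw=-np.pi/2):
    s=arm.get_state();R=Ro.from_euler("xyz",s["ee_rot"]);
    T=Ro.from_euler("xyz",[np.pi,0,yaw])
    print("t",round(s["t"],2),"tcp",np.round(s["eef_pos"],4),np.round(s["ee_rot"],4),"shift mm",np.round(R.inv().apply(np.array(pos)-s["eef_pos"])*1000,1),"turn",np.round((R.inv()*T).as_rotvec(),3))
E
python3 - <<'E'
from h import *
c=camera_params("top");print("cap top",onplane(c,(332,248.8),.054),onplane(c,(307+195/8.9,225+202/8.9),.027))
w=camera_params("wrist");R=np.array(w["R"]);o=-R.T@np.array(w["t"]);print("wristcam",o,R[2])
shift([.42,.33,.33]);shift([.472,-.225,.25])
E
```

```text
cap top [ 0.46727253 -0.22714694  0.054     ] [ 0.46757523 -0.22502787  0.027     ]
wristcam [0.26950497 0.622981   0.38431476] [-0.26026659  0.07956164 -0.96225321]
t 0.8 tcp [0.1994 0.6449 0.2266] [-3.1416  0.     -0.2998] shift mm [ 303.8  235.7 -103.4] turn [-0.     0.     1.271]
t 0.8 tcp [0.1994 0.6449 0.2266] [-3.1416  0.     -0.2998] shift mm [517.4 750.5 -23.4] turn [-0.     0.     1.271]
```

```bash
python3 -m jog '[[[304,236,-103,0,0,0.6,87],[304,236,-103,0,0,0.6,87],[304,236,-103,0,0,0.6,87],[304,236,-103,0,0,0.6,87],[304,236,-103,0,0,0.6,87],[304,236,-103,0,0,0.6,87],[304,236,-103,0,0,0.6,87],[515,750,-23,0,0,1.27,87],[515,750,-23,0,0,1.27,87],[515,750,-23,0,0,1.27,87],[515,750,-23,0,0,1.27,87],[515,750,-23,0,0,1.27,87],[515,750,-23,0,0,1.27,87],[515,750,-23,0,0,1.27,87],[515,750,-23,0,0,1.27,87],[515,750,-23,0,0,1.27,87],[515,750,-23,0,0,1.27,87],[515,750,-23,0,0,1.27,87]]]'
python3 - <<'E'
from h import *
c=camera_params("wrist");p,d=grab_frame("wrist");cv2.imwrite("pics/w1.png",p);np.savez("w1.npz",p=p,d=d)
for q in("cap","cap_top"):
    for r in spot_in(q,"wrist")[:2]:
        u=r["uv"];print(q,u,r["confidence"],world(c,u,d[int(u[1]),int(u[0])]),onplane(c,u,.054))
shift([.4675,-.226,.25])
E
```

```text
t: 3.05
eef_pos: [0.4696, -0.224, 0.2494]
ee_rot: [3.141, 0.0, -1.571]
force: [0.4, 1.5, -0.2]
width: 0.087
gripper_force: 0.0
cap [255.2, 162.8] 0.81 [ 0.46896057 -0.23139005  0.05376329] [ 0.46896093 -0.23143453  0.054     ]
cap_top [255.6, 161.8] 0.66 [ 0.46853145 -0.23191089  0.05080552] [ 0.46854005 -0.23250149  0.054     ]
t 3.2 tcp [ 0.4702 -0.2227  0.2501] [-3.1406 -0.     -1.568 ] shift mm [3.3 2.7 0.1] turn [-0.001 -0.     0.003]
```

View pics/w1.png

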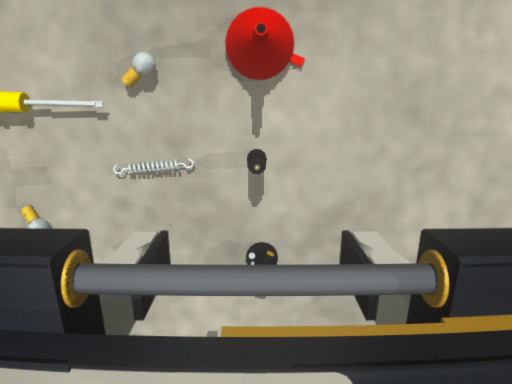

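The cap is in view at px (256,161), with the spring end at (193,165) about 66 mm away. I'll narrow the fingers before going down.

```bash
python3 - <<'E'
from h import *
c=camera_params("wrist");z=np.load("w1.npz");d=z["d"]
P=np.array([[world(c,(u,v),d[v,u]) for u in range(235,280)] for v in range(140,185)]).reshape(-1,3)
for lo,hi in((.048,.06),(.035,.047),(.012,.035)):
    Q=P[(P[:,2]>lo)&(P[:,2]<hi)];print(lo,len(Q),Q.mean(0),Q.min(0),Q.max(0))
print(onplane(c,(256,166.5),.054),onplane(c,(256,161),.027))
g=cv2.resize(z["p"][135:190,228:283],(500,500),interpolation=cv2.INTER_CUBIC);cv2.imwrite("pics/w1c.png",cv2.convertScaleAbs(g,alpha=1.8))
E
```

```text
0.048 102 [ 0.46835398 -0.22660456  0.05364614] [ 0.46247838 -0.23157238  0.0481857 ] [ 0.47425626 -0.22106555  0.05617312]
0.035 167 [ 0.46854451 -0.22771787  0.04444809] [ 0.45897621 -0.23563661  0.03513335] [ 0.47765378 -0.2170162   0.04688565]
0.012 58 [ 0.46843133 -0.23321752  0.02278671] [ 0.4583222  -0.23567454  0.01203527] [ 0.47819165 -0.2261501   0.03450732]
[ 0.46891331 -0.22602902  0.054     ] [ 0.46884908 -0.2269994   0.027     ]
```

View pics/w1c.png

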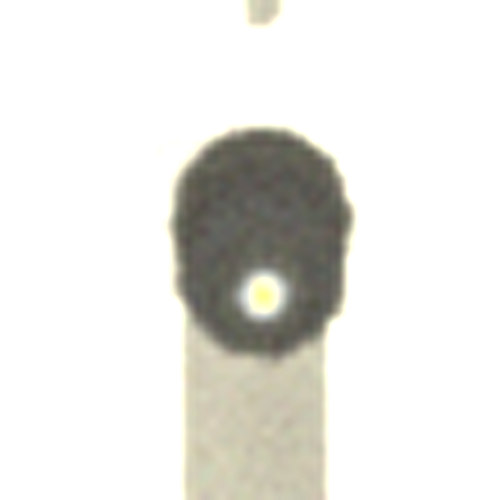

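```bash
python3 -m jog '[[[3,1,0,0,0,0,50],[3,1,50,0,0,0,50],[3,1,100,0,0,0,50],[3,1,140,0,0,0,50],[3,1,165,0,0,0,50],[3,1,190,0,0,0,50],[3,1,210,0,0,0,50],[3,1,225,0,0,0,50],[3,1,234,0,0,0,50],[3,1,238,0,0,0,50],[3,1,238,0,0,0,50],[3,1,238,0,0,0,15],[3,1,238,0,0,0,15],[3,1,238,0,0,0,15],[3,1,238,0,0,0,15],[3,1,238,0,0,0,15],[3,1,238,0,0,0,15]]]' 30
```

```text
t: 5.32
eef_pos: [0.4689, -0.2268, 0.0117]
ee_rot: [-3.142, -0.0, -1.57]
force: [-0.3, -0.4, 4.5]
width: 0.0199
gripper_force: 30.0
```

```bash
python3 -m jog '[[[0,0,-10,0,0,0,15],[0,0,-40,0,0,0,15],[0,0,-90,0,0,0,15],[0,0,-150,0,0,0,15],[0,0,-210,0,0,0,15],[-40,-15,-250,0,0,0,15],[-100,-39,-250,0,0,0,15],[-155,-60,-250,0,0,0,15],[-210,-82,-250,0,0,0,15],[-265,-103,-250,0,0,0,15],[-310,-121,-250,0,0,0,15],[-340,-132,-250,0,0,0,15],[-357,-139,-250,0,0,0,15],[-357,-139,-250,0,0,0,15],[-357,-139,-250,0,0,0,15],[-357,-139,-250,0,0,0,15]]]'
python3 - <<'E'
from h import *
c=camera_params("wrist");p,d=grab_frame("wrist");cv2.imwrite("pics/w2.png",p);np.savez("w2.npz",p=p,d=d)
import pickle;pickle.dump(c,open("w2.pkl","wb"))
for q in("plug","porcelain_top","cap","engine"):
    for r in spot_in(q,"wrist")[:2]:
        u=r["uv"];print(q,u,r["confidence"],world(c,u,d[int(u[1]),int(u[0])]),onplane(c,u,.1505))
E
```

```text
t: 7.32
eef_pos: [0.6073, 0.1293, 0.2619]
ee_rot: [-3.141, 0.0, -1.571]
force: [-0.4, 0.4, -1.3]
width: 0.0199
gripper_force: 30.0
plug [252.8, 123.5] 0.9 [0.60867355 0.07443045 0.15846597] [0.60872128 0.07500681 0.1505    ]
plug [494.8, 150.1] 0.7 [0.42137539 0.09190384 0.16784105] [0.40858456 0.09440855 0.1505    ]
porcelain_top [492.8, 148.7] 0.92 [0.42190349 0.09110375 0.16598275] [0.41059925 0.09327483 0.1505    ]
porcelain_top [253.6, 120.3] 0.73 [0.60810013 0.07263084 0.14917727] [0.60809528 0.07254722 0.1505    ]
cap [254.0, 248.5] 0.69 [0.60749738 0.1195086  0.28245981] [0.60787124 0.18104591 0.1505    ]
engine [257.4, 117.9] 0.81 [0.60498321 0.07194745 0.12854709] [0.6051435  0.07070961 0.1505    ]
engine [442.4, 137.9] 0.67 [0.45159144 0.0859941  0.14275841] [0.45593958 0.08514245 0.1505    ]
```

View pics/w2.png

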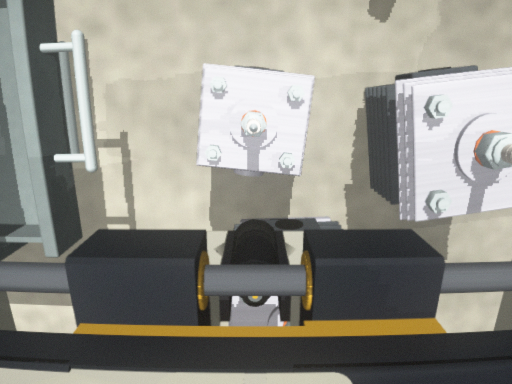

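Plug C is at px (253,123), clear of everything; the cap is held upright in the fingers at (254,245). I'll fit the plug axis from the depth data.

```bash
python3 - <<'E'
from h import *
import pickle
c=pickle.load(open("w2.pkl","rb"));z=np.load("w2.npz");d=z["d"]
P=np.array([[world(c,(u,v),d[v,u]) for u in range(235,275)] for v in range(105,145)]).reshape(-1,3)
for lo,hi in((.157,.168),(.147,.153),(.12,.1275)):
    Q=P[(P[:,2]>lo)&(P[:,2]<hi)];print(lo,len(Q),Q.mean(0),Q.min(0),Q.max(0),(Q.min(0)+Q.max(0))/2)
# nuts: midpoint of stud nuts
P=np.array([[world(c,(u,v),d[v,u]) for u in range(195,320)] for v in range(60,180)]).reshape(-1,3)
Q=P[(P[:,2]>.113)&(P[:,2]<.121)];Q=Q[np.hypot(*(Q[:,:2]-[.607,.074]).T)>.025]
print("nuts",cv2.minAreaRect(Q[:,:2].astype(np.float32)*1000))
T=P[abs(P[:,2]-.110)<.004];print("head",cv2.minAreaRect(T[:,:2].astype(np.float32)*1000),np.median(T[:,2]))
# terminal silhouette/edges from top view
z=np.load("top0.npz");cv2.imwrite("pics/pl.png",np.hstack([cv2.resize(np.load("w2.npz")["p"][103:143,233:273],(400,400),interpolation=cv2.INTER_CUBIC)]))
E
```

```text
0.157 64 [0.60854229 0.077036   0.15981212] [0.60548774 0.07404128 0.1573274 ] [0.61157551 0.08011966 0.16318853] [0.60853162 0.07708047 0.16025796]
0.147 90 [0.60848397 0.07679315 0.14980719] [0.60305974 0.0717481  0.14718665] [0.61329354 0.08259428 0.15204389] [0.60817664 0.07717119 0.14961527]
0.12 257 [0.6086741  0.07626476 0.12494224] [0.59754157 0.06646973 0.12011107] [0.61989962 0.08777676 0.12749091] [0.60872059 0.07712324 0.12380099]
nuts ((608.5874633789062, 77.37037658691406), (73.00697326660156, 82.9654312133789), 83.7629623413086)
head ((608.5675659179688, 77.2429428100586), (88.07048034667969, 96.38726043701172), 83.82365417480469) 0.10750197156765726
```

View pics/pl.png

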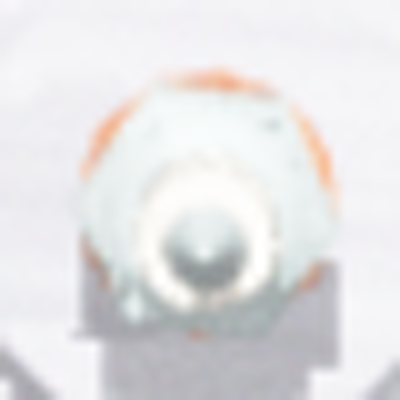

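```bash
python3 -m jog '[[[25,-1,0,0,0,0,15],[45,-1.3,0,0,0,0,15],[53,-1.3,0,0,0,0,15],[53,-1.3,30,0,0,0,15],[53,-1.3,55,0,0,0,15],[53,-1.3,72,0,0,0,15],[53,-1.3,80,0,0,0,15],[53,-1.3,80,0,0,0,15],[53,-1.3,80,0,0,0,15],[53,-1.3,80,0,0,0,15]]]'
python3 - <<'E'
from h import *
f=[]
for _ in range(3):
    s=arm.get_state();f.append(np.r_[s["force"],s["eef_pos"]]);p,d=grab_frame("scene")
print(np.round(np.mean(f,0),4));cv2.imwrite("pics/s2.png",cv2.resize(p[65:185,245:365],(600,600),interpolation=cv2.INTER_CUBIC))
shift([.6085,.0771,.182])
E
```

```text
t: 8.82
eef_pos: [0.6093, 0.0775, 0.1824]
ee_rot: [-3.14, 0.0, -1.57]
force: [-0.3, 0.0, -0.4]
width: 0.0197
gripper_force: 30.0
[-0.0637 -0.2336 -0.4775  0.6092  0.0775  0.1823]
t 8.97 tcp [0.609  0.0774 0.182 ] [-3.1410e+00  3.0000e-04 -1.5697e+00] shift mm [ 0.3  0.5 -0. ] turn [-0.001  0.     0.001]
```

View pics/s2.png

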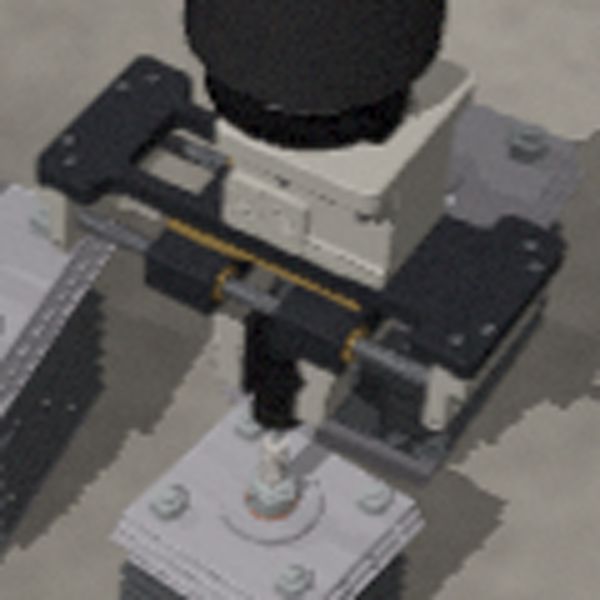

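The cap sits right above the plug terminal and looks in line with it (cap at crop px (272,385), terminal at (275,445)). Next I lower it over the porcelain to just short of the resistance.

```bash
python3 -m jog '[[[0,0.4,4,0,0,0,15],[0,0.4,8,0,0,0,15],[0,0.4,12,0,0,0,15],[0,0.4,15,0,0,0,15],[0,0.4,18,0,0,0,15],[0,0.4,18,0,0,0,15]]]' 40; python3 -m jog '[[[0,0,3,0,0,0,15],[0,0,6,0,0,0,15],[0,0,8,0,0,0,15],[0,0,9,0,0,0,15],[0,0,9,0,0,0,15]]]'
```

```text
t: 9.72
eef_pos: [0.6083, 0.0773, 0.1633]
ee_rot: [3.141, -0.0, -1.57]
force: [-0.6, 0.0, -0.2]
width: 0.0194
gripper_force: 40.0
t: 10.35
eef_pos: [0.6085, 0.0774, 0.1545]
ee_rot: [3.142, -0.0, -1.57]
force: [-0.2, 0.3, -0.1]
width: 0.0194
gripper_force: 40.0
```

```bash
for i in 1; do python3 -m jog '[[[0,0,1,0,0,0,15],[0,0,2,0,0,0,15],[0,0,2,0,0,0,15]]]'; python3 -m jog '[[[0,0,1,0,0,0,15],[0,0,1,0,0,0,15]]]'; python3 -m jog '[[[0,0,1,0,0,0,15],[0,0,1,0,0,0,15]]]'; python3 -m jog '[[[0,0,1,0,0,0,15],[0,0,1,0,0,0,15]]]'; done | egrep 't:|pos|force:'
```

```text
t: 10.72
eef_pos: [0.6084, 0.0773, 0.1525]
ee_rot: [3.141, -0.0, -1.57]
force: [-0.4, -0.1, -1.5]
gripper_force: 40.0
t: 10.98
eef_pos: [0.6085, 0.0774, 0.1515]
ee_rot: [-3.142, 0.0, -1.57]
force: [0.9, 0.5, 0.1]
gripper_force: 40.0
t: 11.22
eef_pos: [0.6086, 0.0774, 0.1508]
ee_rot: [-3.141, 0.0, -1.57]
force: [0.2, 1.2, 1.5]
gripper_force: 40.0
t: 11.48
eef_pos: [0.6088, 0.0774, 0.1501]
ee_rot: [-3.141, 0.0, -1.57]
force: [-1.7, 0.2, 4.5]
gripper_force: 40.0
```

Resistance is building up to the click. I'll continue in 1 mm steps.

```bash
for i in 1; do python3 -m jog '[[[0,0,1,0,0,0,15],[0,0,1,0,0,0,15]]]'; python3 -m jog '[[[0,0,1,0,0,0,15],[0,0,1,0,0,0,15]]]'; python3 -m jog '[[[0,0,1,0,0,0,15],[0,0,1,0,0,0,15]]]'; python3 -m jog '[[[0,0,1,0,0,0,15],[0,0,1,0,0,0,15]]]';  done | egrep 't:|pos|force:'
```

```text
t: 11.72
eef_pos: [0.609, 0.0773, 0.1493]
ee_rot: [-3.14, 0.0, -1.57]
force: [-0.3, 0.5, 5.4]
gripper_force: 40.0
t: 11.98
eef_pos: [0.6082, 0.0774, 0.147]
ee_rot: [3.141, 0.0, -1.57]
force: [1.6, 0.8, -4.0]
gripper_force: 40.0
t: 12.22
eef_pos: [0.6082, 0.0773, 0.1461]
ee_rot: [3.141, -0.0, -1.57]
force: [1.0, 0.5, -0.5]
gripper_force: 40.0
t: 12.48
eef_pos: [0.6084, 0.0774, 0.1454]
ee_rot: [3.141, -0.0, -1.57]
force: [0.3, -0.4, -0.9]
gripper_force: 40.0
```

```bash
for i in 1; do python3 -m jog '[[[0,0,1,0,0,0,15],[0,0,1,0,0,0,15]]]'; python3 -m jog '[[[0,0,1,0,0,0,15],[0,0,1,0,0,0,15]]]'; python3 -m jog '[[[0,0,1,0,0,0,15],[0,0,1,0,0,0,15]]]'; python3 -m jog '[[[0,0,1,0,0,0,15],[0,0,1,0,0,0,15]]]';  done | egrep 't:|pos|force:'
```

```text
t: 12.72
eef_pos: [0.6084, 0.0773, 0.1445]
ee_rot: [3.141, -0.0, -1.57]
force: [-0.9, 0.1, 0.2]
gripper_force: 40.0
t: 12.98
eef_pos: [0.6084, 0.0773, 0.1435]
ee_rot: [3.141, -0.0, -1.57]
force: [0.7, 0.3, -1.1]
gripper_force: 40.0
t: 13.22
eef_pos: [0.6086, 0.0774, 0.1432]
ee_rot: [-3.141, 0.0, -1.57]
force: [-1.5, -0.5, 3.7]
gripper_force: 40.0
t: 13.48
eef_pos: [0.6087, 0.0774, 0.143]
ee_rot: [-3.14, 0.0, -1.569]
force: [-3.8, -1.0, 10.6]
gripper_force: 40.0
```

```bash
(python3 -m jog '[[[0,0,1,0,0,0,15],[0,0,1,0,0,0,15],[0,0,1,0,0,0,15]]]' ; python3 -m jog '[[[0,0,-1,0,0,0,15],[0,0,-2,0,0,0,15],[0,0,-3,0,0,0,15],[0,0,-3,0,0,0,15]]]'; python3 -m jog '[[[0,0,-1,0,0,0,15],[0,0,-1,0,0,0,15]]]'; python3 -m jog '[[[0,0,-0.5,0,0,0,15],[0,0,-1,0,0,0,15],[0,0,-1,0,0,0,15]]]') | egrep 't:|pos|force:'
```

```text
t: 13.85
eef_pos: [0.6088, 0.0773, 0.1428]
ee_rot: [-3.14, 0.0, -1.569]
force: [-6.8, 0.1, 15.1]
gripper_force: 40.0
t: 14.35
eef_pos: [0.6085, 0.0774, 0.1432]
ee_rot: [3.141, -0.0, -1.57]
force: [-0.5, 0.2, 1.2]
gripper_force: 40.0
t: 14.6
eef_pos: [0.6085, 0.0774, 0.1444]
ee_rot: [3.141, -0.0, -1.57]
force: [-0.2, 0.6, -0.2]
gripper_force: 40.0
t: 14.98
eef_pos: [0.6085, 0.0774, 0.1456]
ee_rot: [-3.141, 0.0, -1.57]
force: [0.5, -0.1, -0.2]
gripper_force: 40.0
```

```bash
(python3 -m jog '[[[0,0,-0.5,0,0,0,15],[0,0,-0.5,0,0,0,15]]]' ; python3 -m jog '[[[0,0,-0.5,0,0,0,15],[0,0,-0.5,0,0,0,15]]]';python3 -m jog '[[[0,0,-0.5,0,0,0,15],[0,0,-0.5,0,0,0,15]]]';python3 -m jog '[[[0,0,-0.5,0,0,0,15],[0,0,-0.5,0,0,0,15]]]') | egrep 't:|pos|force: \['
```

```text
t: 15.22
eef_pos: [0.6085, 0.0774, 0.1461]
ee_rot: [-3.141, 0.0, -1.57]
force: [0.5, 0.5, -0.4]
t: 15.48
eef_pos: [0.6084, 0.0774, 0.1465]
ee_rot: [3.141, 0.0, -1.57]
force: [0.8, -0.1, -1.1]
t: 15.72
eef_pos: [0.6083, 0.0774, 0.1468]
ee_rot: [3.141, -0.0, -1.57]
force: [0.5, 0.3, -4.3]
t: 15.98
eef_pos: [0.6081, 0.0773, 0.147]
ee_rot: [3.141, -0.0, -1.57]
force: [1.2, 1.1, -6.5]
```

```bash
(python3 -m jog '[[[0,0,-0.4,0,0,0,15],[0,0,-0.4,0,0,0,15]]]' ; python3 -m jog '[[[0,0,-0.3,0,0,0,15],[0,0,-0.3,0,0,0,15]]]') | egrep 't:|pos|force: \['; python3 - <<'E'
from h import *
f=[]
for _ in range(4): f.append(arm.get_state()["force"]);grab_frame("top")
print(np.round(f,1))
E
```

```text
t: 16.23
eef_pos: [0.6081, 0.0773, 0.1472]
ee_rot: [3.14, -0.0, -1.57]
force: [1.7, 0.1, -10.6]
t: 16.48
eef_pos: [0.608, 0.0773, 0.1475]
ee_rot: [3.14, -0.0, -1.57]
force: [1.6, 1.0, -15.9]
[[  1.6   1.  -15.9]
 [  1.8   0.3 -15.3]
 [  2.1  -1.  -15.6]
 [  1.3   1.2 -16.5]]
```

```bash
(python3 -m jog '[[[0,0,0.3,0,0,0,15],[0,0,0.3,0,0,0,15]]]') | egrep 't:|pos|force: \['; python3 - <<'E'
from h import *
f=[]
for _ in range(4): grab_frame("top");f.append(arm.get_state()["force"])
print(np.round(f,1))
E
```

```text
t: 16.92
eef_pos: [0.6081, 0.0773, 0.1476]
ee_rot: [3.141, -0.0, -1.57]
force: [1.4, 0.4, -16.4]
[[  1.4  -0.6 -17.1]
 [  1.4   0.7 -17.1]
 [  0.7   0.1 -17.2]
 [  0.3   0.6 -17.4]]
```

The force is creeping up, so I'll back off now.

```bash
(python3 -m jog '[[[0,0,0.8,0,0,0,15]]]';python3 -m jog '[[[0,0,0,0,0,0,15]]]';python3 -m jog '[[[0,0,0,0,0,0,15]]]') | egrep 't:|pos|force: \['
```

```text
t: 17.25
eef_pos: [0.6084, 0.0773, 0.1475]
ee_rot: [3.142, -0.0, -1.57]
force: [-2.0, 0.5, -10.7]
t: 17.38
eef_pos: [0.6085, 0.0773, 0.1475]
ee_rot: [-3.141, -0.0, -1.57]
force: [-0.3, -0.4, -13.2]
t: 17.5
eef_pos: [0.6085, 0.0773, 0.1474]
ee_rot: [-3.141, -0.0, -1.57]
force: [-1.3, 0.4, -12.4]
```

```bash
(python3 -m jog '[[[0,0,0,0,0,0,15],[0,0,0,0,0,0,15]]]';python3 -m jog '[[[0,0,0,0,0,0,15],[0,0,0,0,0,0,15]]]';python3 -m jog '[[[0,0,0,0,0,0,15],[0,0,0,0,0,0,15]]]') | egrep 't:|pos|force: \['
```

```text
t: 17.75
eef_pos: [0.6085, 0.0773, 0.1473]
ee_rot: [-3.141, -0.0, -1.57]
force: [-2.2, 0.0, -11.1]
t: 18.0
eef_pos: [0.6086, 0.0774, 0.1473]
ee_rot: [-3.141, 0.0, -1.57]
force: [-1.4, -0.6, -10.9]
t: 18.25
eef_pos: [0.6087, 0.0774, 0.1473]
ee_rot: [-3.141, 0.0, -1.57]
force: [-0.6, 0.9, -10.3]
```

It's holding at 10–13 N. I'll nudge it slightly and hold a clean second at 12 N.

```bash
(python3 -m jog '[[[0,0,-0.2,0,0,0,15],[0,0,-0.2,0,0,0,15]]]';python3 -m jog '[[[0,0,0,0,0,0,15],[0,0,0,0,0,0,15]]]';python3 -m jog '[[[0,0,0,0,0,0,15],[0,0,0,0,0,0,15]]]') | egrep 't:|pos|force: \['
```

```text
t: 18.5
eef_pos: [0.6086, 0.0774, 0.1473]
ee_rot: [-3.141, 0.0, -1.57]
force: [0.7, -0.2, -12.2]
t: 18.75
eef_pos: [0.6086, 0.0774, 0.1474]
ee_rot: [-3.141, 0.0, -1.57]
force: [0.4, 0.6, -12.6]
t: 19.0
eef_pos: [0.6086, 0.0774, 0.1474]
ee_rot: [-3.141, 0.0, -1.57]
force: [1.2, 1.6, -12.1]
```

```bash
(python3 -m jog '[[[0,0,0,0,0,0,15],[0,0,0,0,0,0,15],[0,0,0,0,0,0,15],[0,0,0,0,0,0,15]]]';python3 -m jog '[[[0,0,0,0,0,0,15],[0,0,0,0,0,0,15],[0,0,0,0,0,0,15]]]';python3 -m jog '[[[0,0,1,0,0,0,15],[0,0,2,0,0,0,15],[0,0,3,0,0,0,15],[0,0,4,0,0,0,15],[0,0,4,0,0,0,15]]]';python3 -m jog '[[[0,0,0.5,0,0,0,15],[0,0,1,0,0,0,15],[0,0,1,0,0,0,15]]]') | egrep 't:|pos|force: \['
```

```text
t: 19.5
eef_pos: [0.6085, 0.0774, 0.1474]
ee_rot: [-3.142, 0.0, -1.57]
force: [1.0, 1.6, -12.7]
t: 19.88
eef_pos: [0.6085, 0.0774, 0.1474]
ee_rot: [-3.142, 0.0, -1.57]
force: [1.5, 2.2, -13.1]
t: 20.5
eef_pos: [0.6089, 0.0774, 0.1438]
ee_rot: [-3.141, 0.0, -1.57]
force: [-0.3, 0.1, 0.1]
t: 20.88
eef_pos: [0.6089, 0.0774, 0.1431]
ee_rot: [-3.141, 0.0, -1.57]
force: [-1.8, -0.1, 5.4]
```

```bash
(python3 -m jog '[[[0,0,0.8,0,0,0,15],[0,0,0.8,0,0,0,15]]]';python3 -m jog '[[[0,0,-0.6,0,0,0,15],[0,0,-0.8,0,0,0,15]]]') | egrep 't:|pos|force: \['
```

```text
t: 21.12
eef_pos: [0.6089, 0.0774, 0.1429]
ee_rot: [-3.14, 0.0, -1.569]
force: [-3.4, 0.2, 9.4]
t: 21.38
eef_pos: [0.6089, 0.0774, 0.1431]
ee_rot: [-3.14, 0.0, -1.569]
force: [-1.4, 0.5, 4.8]
```

```bash
python3 -m jog '[[[0,0,0,0,0,0,45],[0,0,0,0,0,0,45],[0,0,0,0,0,0,45],[0,0,0,0,0,0,45],[0,0,-10,0,0,0,45],[0,0,-30,0,0,0,45],[0,0,-60,0,0,0,45],[-20,0,-110,0,0,0,45],[-60,0,-130,0,0,0,45],[-60,0,-130,0,0,0,45],[-60,0,-130,0,0,0,45],[-60,0,-130,0,0,0,45]]]'
python3 - <<'E'
from h import *
c=camera_params("wrist");p,d=grab_frame("wrist");cv2.imwrite("pics/w3.png",p)
P=np.array([[world(c,(u,v),d[v,u]) for u in range(225,285)] for v in range(90,150)]).reshape(-1,3)
P=P[np.hypot(*(P[:,:2]-[.6085,.0772]).T)<.03]
Q=P[(P[:,2]>.165)&(P[:,2]<.22)];print(Q[:,2].max(),Q.mean(0))
T=Q[Q[:,2]>Q[:,2].max()-.006];print(len(T),T.mean(0),np.median(T[:,2]))
E
```

```text
t: 22.88
eef_pos: [0.6081, 0.1366, 0.2718]
ee_rot: [3.141, -0.001, -1.57]
force: [-0.1, -0.1, 1.0]
width: 0.0453
gripper_force: 0.0
0.18753987489604051 [0.60877321 0.07668754 0.17953768]
224 [0.60881072 0.07690139 0.18480326] 0.18494296813972727
```

View pics/w3.png

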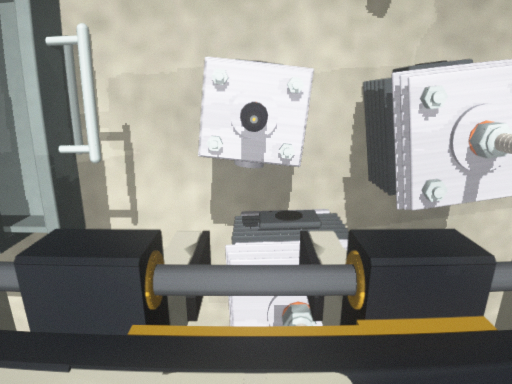

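The cap stands upright on plug C at px (254,117). Its top measures 0.185 m, against 0.1855 m when fully home, and the gripper is clear, so I'm handing in.

```bash
python3 -c "
from station import arm
print(arm.job_done())"
```

```text
the job is handed in; nothing more can be done
None
```

The cap is fully home on the plug and let go, after a steady pull of about 12–13 N for over a second; push readings peaked near 15 N and pull readings near 17.4 N (while I was setting the pull), and the job is handed in.

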